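Stow the hanging T-handle key in the spring clip

TASK

Lift the T-handle key up and off the two open hooks it hangs on, and stow it in the spring clip of the other stand: push its crossbar down past the sprung jaw until it sits fully home in both forks with the jaw closed over it and the shank hanging down. Let go of it, and leave the coupler, the big bolt, the spanner and the caliper on the bench where they are.

Things in the scene. Friction and masses are not known exactly. Their poses are not given: they have to be found in the camera images.
- t_key: Loose steel T-handle key, 0.12 to 0.21 kg, hanging in the two hooks. Origin: middle of the crossbar, a round bar 14 mm thick along its y axis, 173 mm long over the end balls (17 mm). A round shank 10 mm thick runs from there along its -z (down), ending in a dark 15 mm socket, lowest point 82 mm below the origin. Either way round is the same.
- hook_stand: Fixed dark stand. Origin on the bench under the hanging bar; z up, y along the bar, x from the hook tips to the uprights. Base plate x -30 to 54, y -75 to 75, 10 mm thick. Two uprights at y = -45 and 45 mm (14 mm wide, x 28 to 40, up to z 116). Between y -38 and 38 it is free except a rail up to z 48 mm.
- hook_seat (a point): Axis of the hanging crossbar, 105 mm above the bench over hook_stand's origin, same axes. The two hooks, 8 mm wire, at y = -45 and 45 mm, have upturned tips on the -x side that reach 16 mm above the bar's axis, so the bar must rise more than 25 mm before it is carried off.
- clip_stand: Fixed stand: grey base plate (x -46 to 38, y -75 to 75, 10 mm thick), two aluminium forks 14 mm wide at y = -45 and 45 mm, dark jaw. Origin on the bench under the seat; z up, y along the bar it takes. Free between y -38 and 38 mm except a hinge shaft on the -x side, up to z 76 mm. Fixed fork walls at x = 8 mm, leaning outwards above z 125 up to z 143; the jaw on the -x side, up to z 130.
- clip_seat (a point): Where the crossbar's middle lies when fully home: 105 mm above the bench over clip_stand's origin, same axes. The slot is 16 mm wide. A bar lowered into the open mouth (at x = 0 to 2 mm) rests on the jaw's noses and the fixed walls about 16 mm higher and does not go in by its own weight.
- clip_jaw (a joint): Angle of the clip's hinged jaw (rad): 0 shut, growing as its two noses (steep lead-in on top, over the forks) swing out to -x; stop at 0.5. Hinge along y at x = -16, z = 71 mm of clip_stand. A spring shuts it. The bar, pushed straight down at its middle with about 7 to 18 N, opens it to about 0.1; it then snaps shut above the bar.
- coupler: Bystander: hydraulic quick coupler standing upright between the stands, 25 mm in diameter, 65 mm tall, origin under its middle. Behind it at the far edge of the bench stands a fixed power post, 525 mm high (world y -0.17 to -0.06, near face at x = 0.64): keep the gripper and wrist clear of it.
- big_bolt: Bystander: black socket-head bolt standing on its head, 24 mm in diameter, 76 mm tall, origin under its middle.
- spanner: Bystander: steel combination spanner lying on the bench at the near left, 258 mm long along its y axis, 37 mm wide, 10 mm thick, origin under its middle.
- caliper: Bystander: digital caliper lying on the bench at the near right, 230 mm long along its y axis, 82 mm wide, 17 mm thick, origin under its middle.

How it is judged (in metres and radians):
On the way:
1. The key has been lifted up clear of the hooks (crossbar more than 30 mm above where it hung) (z of t_key in the frame of hook_stand above 0.135 m), for 0.1 s.
At the end, for the whole second after the job is handed in: The crossbar sits in the clip: its middle within 4 mm of clip_seat in height and across the slot and within 25 mm along it, in line within 0.08 rad, shank down within 0.4 rad, the jaw closed over it (below 0.05 rad), the key released and at rest (x of t_key in the frame of clip_seat between -0.004 and 0.004 m and z of t_key in the frame of clip_seat between -0.004 and 0.004 m and y of t_key in the frame of clip_seat between -0.025 and 0.025 m and angle between the y axis of t_key and the y axis of clip_seat, either way round below 0.08 rad and angle between t_key's own z axis and vertical below 0.4 rad and value of joint clip_jaw below 0.05 rad and linear speed of t_key below 0.03 m/s); the robot touches nothing.
It fails at once if The coupler is moved by more than 30 mm (distance of coupler from where it was at the start of the episode above 0.03 m).
It fails at once if The big bolt is moved by more than 30 mm (distance of big_bolt from where it was at the start of the episode above 0.03 m).
It fails at once if The spanner is moved by more than 30 mm (distance of spanner from where it was at the start of the episode above 0.03 m).
It fails at once if The caliper is moved by more than 30 mm (distance of caliper from where it was at the start of the episode above 0.03 m).
It also fails if it takes over 54 s, if anything falls off the work surface, if the arm or the gripper's body presses on something with over 40 N, if the wrist force passes 120 N, or if a joint passes its speed limit or range.

ROBOT

A 6-joint arm with a two-finger parallel gripper is mounted at the origin on the work surface; the furniture and walls round the work are solid. World frame = base frame: x ahead of the robot, y to its left, z up, the work surface at z = 0. Lengths are in mm, angles in rad, forces in N, time in s.
With the tool pointing down it reaches from about 350 to 875 mm from the base axis. Payload 4.2 kg.
Tool frame: the origin (TCP) lies at the very end of the fingers, on their centre line; the grasp point (between the pads) lies 19 mm behind it (arm.grasp_offset is the distance from the TCP to the grasp point, in mm); z points along the fingers, y is the direction in which the jaws open and shut (so a half turn about z gives the same grasp; the last joint's range is limited). The gripper opens to 85 mm and grips with 20 to 120 N. Pads are 22 mm wide; open, the fingers measure 114 mm over their backs; the gripper's body (76 mm by 85 mm) begins 54 mm behind the grasp point. The pads swing forward as they close: fully open they stand 13 mm farther back than shut.
Start: joints at [1.539, 0.385, 0.008, 0, -1.194, -0.259], TCP at [179.167, 598.747, 231.312] pointing down, gripper open.
Joint ranges: [-3.14, 3.14], [-1.21, 2.06], [-1.07, 1.41], [-3.16, 2.05], [-2.99, -0.16], [-3.1, 3.1]. Speed limits (rad/s): [2.79, 2.79, 3.14, 3.14, 3.14, 3.14].

INTERFACE

Orientations are given as a unit quaternion [x, y, z, w].
In Python, from bench import arm gives the robot as it stands.
- The arm moves only by the tool arm_command, never from a script. Its argument "commands" is one flat list of numbers, 4 for each row, row after row: the shift along the tool's x, y, z in m, then the turn about the tool's z in degrees. In form: [tx, ty, tz, roll, tx, ty, tz, roll, ...]. A call has exactly 5 rows; each row shifts and turns the pose as measured when the row begins, along the tool's axes as they then stand; what a row does not reach is not made up. A row lasts 1/10 s, in which the tool goes at most 50 mm and 8.59 degrees, less where a joint would pass 70% of its speed; a pose out of reach is approached as far as the arm can. A call with a gripper value outside its range is refused whole. "jaw" is the opening, from 0 (shut) to 1 (fully open), set as the call begins (left out, the last holds). The fingers move at their own pace and stop on an object; the grip force is fixed at half the most. Time passes only in rows, so rows that do not move let the fingers close, or fill a call up. It gives the time, the measured TCP pose, the force and the opening at its end, in the units of the state.
- arm.read_state(): the state, without advancing time (a new reading comes with each control period).
- arm.get_image(name): name is "scene" or "top" or "wrist"; returns the picture (480x640x3 uint8, red, green, blue); there is no depth.
- arm.camera_info(name): a dict with "camera_matrix" (3x3 intrinsics, pixels), "world_from_camera" (4x4, takes a point from camera to world coordinates). Camera axes: x right, y down, z forward; pixel columns grow to the right and rows downward; lengths in mm; the calibration is good to about 2 mm. The wrist camera is an equidistant fisheye: a pixel r from the principal point sees the ray r / f radians off the axis. A picture is of the moment at which its call begins: read the wrist's pose just before it. camera_info takes no time and is no camera call; for the wrist camera it gives the pose at the moment of the call.
- arm.job_done(): hands the job in, once; it reports no verdict.
Trained networks look in the newest picture that a camera, given by its name, has taken for a name from the list of things; names that differ only in an ending like _2 or _b are one class to them, and where a whole thing is asked for, a point or a joint stands for the part that bears it (a point fixed in the world has none). Each returns a list of dicts, best first, with "confidence" (0 to 1); they miss things now and then, are a little off and sometimes report something else, mostly with a low value. They report only what shows in the picture. A call takes as long as a camera call.
- arm.regions_of(camera, target): "mask" (480x640 bool, what is visible of it).
- arm.place_of(camera, target): "centre" ([x, y, z] in mm, in the coordinates of the camera as it stood for that picture, good to about 4 mm: a listed point, or the origin of a listed thing).
The state is a dict: "clock": time; "joints": joint angles; "joint_vel": joint speeds; "joint_efforts": joint torques, N m; "position": TCP position; "ee_rot": TCP orientation; "contact_force": force on the tool from outside, world axes, zero at the start; "wrist_torque": the same for the moment, N m; "gripper_width": finger opening in mm.
Only numpy, scipy, OpenCV 4.12 (cv2) and the standard library are available. Lean on these libraries where they do the work, as an engineer would, in place of code of your own. Each camera call takes 0.05 s, during which the arm holds its last target.

## Working session

There is one attempt and no reset: what is moved stays moved. The work goes in short steps, Python scripts to look and compute and a tool call to move; the robot and the scene stay as the last step left them, time stands still between calls to the robot, and variables do not carry over. Pictures are saved under pics/ and viewed, and the job is handed in when it is done.

Besides the shell and the picture viewer there is one more tool, called after "Request:" as name(argument=value, ...) on one line, values as JSON. arm_command: Moves the arm, as the interface text tells. Its arguments: {"type":"object","properties":{"commands":{"type":"array"},"jaw":{"type":"number"}},"required":["commands"]}

```bash
mkdir -p pics
cat > h.py <<'E'
import numpy as np, cv2
from bench import arm
from scipy.spatial.transform import Rotation as R
def shot(n,f):
    im=arm.get_image(n); cv2.imwrite('pics/'+f,im[:,:,::-1].copy()); return im
def place(n,t):
    i=arm.camera_info(n); T=np.array(i['world_from_camera'])
    out=[]
    for d in arm.place_of(n,t)[:2]:
        c=np.array(d['centre']); out.append((round(d['confidence'],2),np.round(T[:3,:3]@c+T[:3,3],1)))
    return out
E
python3 - <<'E'
from h import *
s=arm.read_state(); print({k:np.round(v,3) for k,v in s.items()})
for n in ['scene','top']:
    shot(n,n+'0.png'); i=arm.camera_info(n); print(n,np.round(i['camera_matrix'],1).tolist(),np.round(i['world_from_camera'],3).tolist())
    for t in ['t_key','hook_seat','clip_seat','hook_stand','clip_stand','coupler','big_bolt']: print(t,place(n,t))
print(arm.read_state()['clock'])
E
```

```text
{'clock': np.float64(0.0), 'joints': array([ 1.539e+00,  3.860e-01,  7.000e-03, -1.000e-03, -1.194e+00,
       -2.590e-01]), 'joint_vel': array([ 0.001,  0.001,  0.001, -0.   ,  0.001, -0.   ]), 'joint_efforts': array([-1.0000e-03, -3.9229e+01,  1.8841e+01,  4.1860e+00, -4.0000e-03,
       -0.0000e+00]), 'position': array([179.011, 598.208, 230.228]), 'ee_rot': array([ 0.989, -0.145, -0.   ,  0.001]), 'contact_force': array([-0.868, -0.394, -0.483]), 'wrist_torque': array([-0.001, -0.016, -0.009]), 'gripper_width': np.float64(85.495)}
scene [[476.1, 0.0, 315.4], [0.0, 476.1, 234.5], [0.0, 0.0, 1.0]] [[0.632, -0.385, 0.673, -172.758], [-0.775, -0.289, 0.562, -505.503], [-0.022, -0.876, -0.481, 532.466], [0.0, 0.0, 0.0, 1.0]]
t_key [(0.67, array([ 506. , -163.2,  103.6]))]
hook_seat [(0.95, array([ 497.4, -164.9,  107.8]))]
clip_seat [(0.61, array([499.2, 212.1, 107. ]))]
hook_stand [(0.88, array([ 499.5, -159.9,    1.2]))]
clip_stand [(0.59, array([492. , 210.2,   0.9]))]
coupler [(0.85, array([ 5.552e+02, -1.000e+00, -1.000e-01])), (0.7, array([492.8, 207. ,  -1. ]))]
big_bolt [(0.79, array([448.3,  -1.9,   0.9])), (0.61, array([ 299.4, -251.4,   -2.5]))]
top [[436.7, 0.0, 314.8], [0.0, 436.7, 239.3], [0.0, 0.0, 1.0]] [[0.03, -0.995, 0.098, 349.453], [-1.0, -0.03, -0.001, 23.043], [0.004, -0.098, -0.995, 953.104], [0.0, 0.0, 0.0, 1.0]]
t_key [(0.57, array([ 498.5, -165.5,   99.6]))]
hook_seat [(0.79, array([ 500.2, -158.6,  104.7]))]
clip_seat [(0.74, array([502.1, 216. , 104.2]))]
hook_stand [(0.66, array([ 505.4, -156.8,    0.8]))]
clip_stand [(0.69, array([501.9, 214.4,  -2.4]))]
coupler [(0.46, array([ 501.4, -166.7,  100.5])), (0.43, array([555.5,   2.9,   1.5]))]
big_bolt [(0.43, array([ 4.495e+02, -2.000e-01,  1.500e+00]))]
0.8
```

View pics/scene0.png

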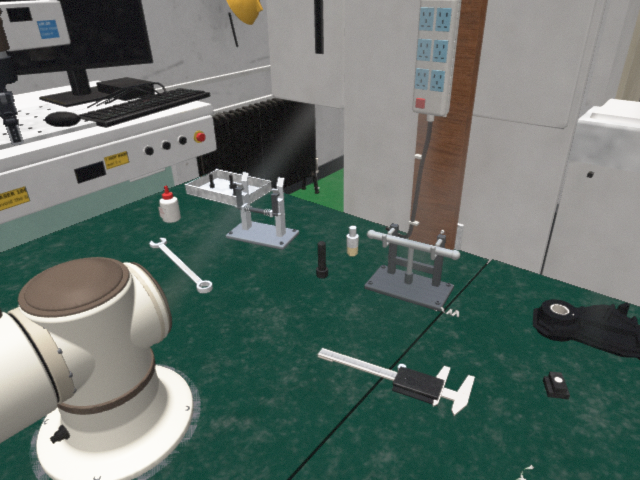

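View pics/top0.png

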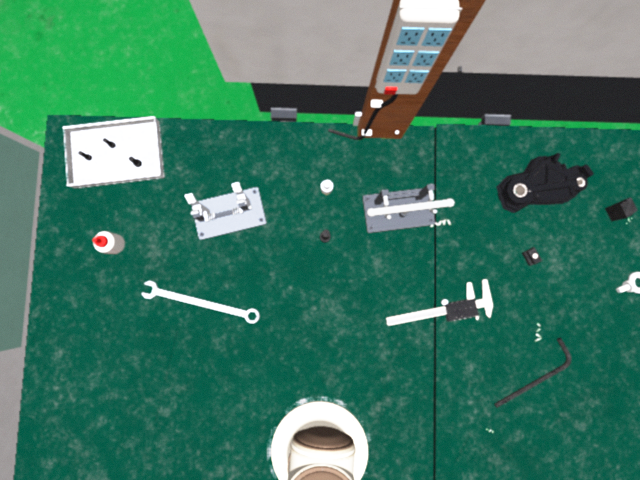

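```bash
cat >> h.py <<'E'
def pix2w(n,uv,z,info=None):
    i=info or arm.camera_info(n);T=np.array(i['world_from_camera']);K=np.array(i['camera_matrix'])
    uv=np.atleast_2d(uv).astype(float); x=(uv[:,0]-K[0,2])/K[0,0]; y=(uv[:,1]-K[1,2])/K[1,1]
    if n=='wrist':
        r=np.hypot(x,y)+1e-12; d=np.c_[np.sin(r)*x/r,np.sin(r)*y/r,np.cos(r)]
    else: d=np.c_[x,y,np.ones_like(x)]
    d=d@T[:3,:3].T; t=(z-T[2,3])/d[:,2]; return T[:3,3]+d*t[:,None]
E
python3 - <<'E'
from h import *
im=arm.get_image('top')
for t in ['t_key','hook_stand','clip_stand']:
    for d in arm.regions_of('top',t)[:1]:
        m=d['mask'].astype(np.uint8); c=max(cv2.findContours(m,0,2)[0],key=cv2.contourArea)
        b=cv2.boxPoints(cv2.minAreaRect(c)); print(t,d['confidence'],b.round(0).tolist(),pix2w('top',b,105 if t=='t_key' else 10).round(0).tolist())
v=cv2.resize(im[170:250,170:470],None,fx=2.6,fy=2.6,interpolation=cv2.INTER_CUBIC);cv2.imwrite('pics/topz.png',v[:,:,::-1].copy())
E
```

```text
t_key 0.69 [[366.0, 208.0], [452.0, 199.0], [453.0, 210.0], [367.0, 220.0]] [[498.0, -76.0, 105.0], [522.0, -246.0, 105.0], [499.0, -248.0, 105.0], [474.0, -79.0, 105.0]]
hook_stand 0.88 [[366.0, 215.0], [434.0, 208.0], [435.0, 226.0], [367.0, 233.0]] [[499.0, -87.0, 10.0], [519.0, -236.0, 10.0], [480.0, -240.0, 10.0], [461.0, -92.0, 10.0]]
clip_stand 0.97 [[184.0, 195.0], [255.0, 178.0], [266.0, 223.0], [195.0, 240.0]] [[532.0, 310.0, 10.0], [575.0, 157.0, 10.0], [475.0, 129.0, 10.0], [433.0, 280.0, 10.0]]
```

View pics/topz.png

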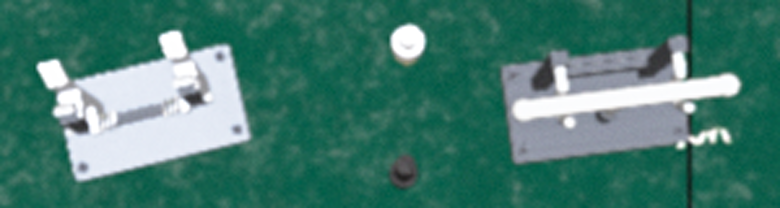

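Request:
arm_command(commands=[0.031, 0.038, -0.006, 0, 0.031, 0.038, -0.006, 0, 0.031, 0.038, -0.006, 0, 0.031, 0.038, -0.006, 0, 0.031, 0.038, -0.006, 0], jaw=1)

```text
clock: 1.5
position: [273.3, 371.3, 258.7]
ee_rot: [0.99, -0.141, 0.0, 0.002]
contact_force: [0.7, 0.4, 1.2]
gripper_width: 85.1
```

Request:
arm_command(commands=[0.031, 0.038, -0.006, 0, 0.031, 0.038, -0.006, 0, 0.031, 0.038, -0.006, 0, 0.031, 0.038, -0.006, 0, 0.031, 0.038, -0.006, 0])

```text
clock: 2.0
position: [368.1, 142.4, 291.7]
ee_rot: [0.99, -0.139, 0.002, -0.001]
contact_force: [1.7, 0.2, 0.4]
gripper_width: 85.1
```

Request:
arm_command(commands=[0, 0, 0, 8.5, 0, 0, 0, 8.5, 0, 0, 0, 8.5, 0, 0, 0, 8.5, 0, 0, 0, 8.5])

```text
clock: 2.5
position: [370.1, 134.8, 294.3]
ee_rot: [0.869, -0.494, 0.003, -0.004]
contact_force: [-0.2, -0.1, -0.9]
gripper_width: 85.4
```

```bash
cat >> h.py <<'E'
def tool():
    s=arm.read_state(); M=R.from_quat(s['ee_rot']).as_matrix()
    print('t',round(float(s['clock']),2),'p',np.round(s['position'],1),'yaw x',round(float(np.degrees(np.arctan2(M[1,0],M[0,0]))),2),'tilt',np.round(M[2,:2],3),'F',np.round(s['contact_force'],1),'w',round(float(s['gripper_width']),1),'q',np.round(s['joints'],2)); return s,M
def go(p,yawx=None):
    s,M=tool(); d=M.T@(np.array(p)-s['position']); print('tool shift',np.round(d,1))
    if yawx is not None: print('roll',round((float(np.degrees(np.arctan2(M[1,0],M[0,0])))-yawx+180)%360-180,2))
E
python3 - <<'E'
from h import *
go([498,-162,255],8.1-90)
print(pix2w('top',[[257.7,187.3],[265.4,223.8],[200.8,239.2]],10).round(0).tolist())
M=R.from_quat(arm.read_state()['ee_rot']).as_matrix();T=np.array(arm.camera_info('wrist')['world_from_camera']);print((M.T@(T[:3,3]-arm.read_state()['position'])).round(),(M.T@T[:3,2]).round(2))
E
```

```text
t 2.5 p [370.1 134.8 294.3] yaw x -59.23 tilt [ 0.001 -0.01 ] F [-0.2 -0.1 -0.9] w 85.4 q [ 0.77 -0.08 -0.4   0.   -1.24 -0.23]
tool shift [320.4  42.3  39.2]
roll 22.67
[[554.0, 151.0, 10.0], [473.0, 130.0, 10.0], [436.0, 269.0, 10.0]]
[  67.    0. -142.] [-0.26 -0.    0.96]
```

Request:
arm_command(commands=[0, 0, 0, 7.6, 0, 0, 0, 7.6, 0, 0, 0, 7.6, 0.044, -0.012, 0, 0, 0.044, -0.012, 0, 0])

```text
clock: 3.0
position: [404.5, 52.5, 295.7]
ee_rot: [0.752, -0.66, 0.002, -0.007]
contact_force: [0.9, 1.0, -0.4]
gripper_width: 85.3
```

Request:
arm_command(commands=[0.044, -0.012, 0.005, 0, 0.044, -0.012, 0.005, 0, 0.044, -0.012, 0.005, 0, 0.044, -0.012, 0.005, 0, 0.044, -0.012, 0.005, 0])

```text
clock: 3.5
position: [496.4, -165.6, 272.5]
ee_rot: [0.753, -0.658, 0.005, -0.011]
contact_force: [0.8, 1.2, -0.6]
gripper_width: 85.4
```

Request:
arm_command(commands=[0, 0, 0, 0, 0, 0, 0, 0, 0, 0, 0, 0, 0, 0, 0, 0, 0, 0, 0, 0])

```text
clock: 4.0
position: [496.6, -168.6, 271.1]
ee_rot: [0.751, -0.66, 0.004, -0.01]
contact_force: [-0.2, -0.2, 0.0]
gripper_width: 85.2
```

Run:
```python
from h import *
go([498,-162,255],8.1-90)
shot('wrist','w1.png')
for t in ['t_key','hook_seat','hook_stand']: print(t,place('wrist',t))
shot('top','top1.png')
i=arm.camera_info('wrist');print(np.round(i['camera_matrix'],1).tolist())
```

```text
t 4.0 p [ 496.6 -168.6  271.1] yaw x -82.61 tilt [-0.007 -0.02 ] F [-0.2 -0.2  0. ] w 85.2 q [-0.02  0.18 -0.18 -0.01 -1.2   0.16]
tool shift [-6.3 -1.9 16.2]
roll -0.71
t_key [(0.84, array([ 497.9, -161.4,  105.1]))]
hook_seat [(0.85, array([ 501.3, -156.9,  102.8]))]
hook_stand [(0.75, array([ 501.5, -159.9,   -2.4]))]
[[371.6, 0.0, 323.8], [0.0, 371.6, 243.5], [0.0, 0.0, 1.0]]
```

View pics/w1.png

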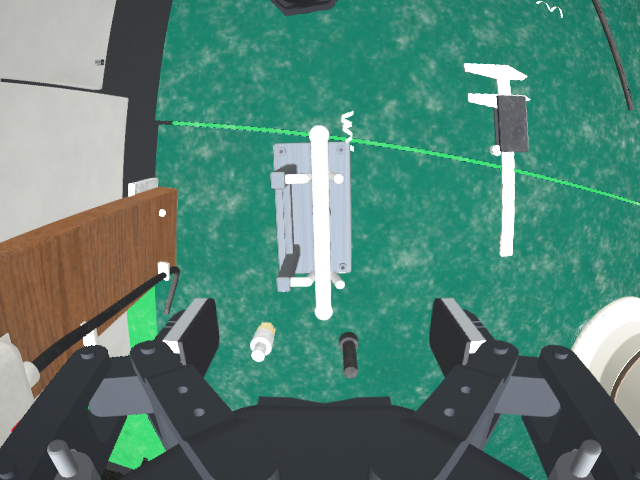

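Run:
```python
from h import *
w=pix2w('wrist',[[319,135],[323.5,312]],105.0);print(w.round(1),w.mean(0).round(1)); d=w[1]-w[0]; print(np.linalg.norm(d),np.degrees(np.arctan2(-d[0],d[1])))
g=arm.regions_of('wrist','t_key')
m=g[0]['mask'];v,u=np.nonzero(m);sel=(v>120)&(v<325);
ww=pix2w('wrist',np.c_[u,v],105.0); c=ww.mean(0);U,S,V=np.linalg.svd(ww-c,full_matrices=False);print(c.round(1),V[0].round(3),np.degrees(np.arctan(-V[0][0]/V[0][1])))
go([498,-162,105-19],8.1-90)
```

```text
[[ 513.8 -241.3  105. ]
 [ 490.   -85.6  105. ]] [ 501.9 -163.5  105. ]
157.52832639226844 8.66353760466494Traceback (most recent call last):
  File "<stdin>", line 4, in <module>
IndexError: list index out of range
```

Request:
arm_command(commands=[-0.006, -0.004, 0.03, -1, 0, 0, 0.04, 0, 0, 0, 0.04, 0, 0, 0, 0.03, 0, 0, 0, 0, 0])

```text
clock: 4.8
position: [505.5, -161.3, 129.9]
ee_rot: [0.757, -0.653, 0.008, -0.012]
contact_force: [-1.4, -0.5, -0.9]
gripper_width: 85.4
```

Run:
```python
from h import *
go([500.5,-162.5,86],-81.6)
shot('wrist','w2.png')
print(place('wrist','t_key'))
```

```text
t 4.8 p [ 505.5 -161.3  129.9] yaw x -81.57 tilt [-0.004 -0.028] F [-1.4 -0.5 -0.9] w 85.4 q [-0.01  0.31 -0.38 -0.01 -0.85  0.16]
tool shift [ 0.6  6.3 43.7]
roll 0.03
[(0.55, array([ 501.8, -164.1,  105.3]))]
```

View pics/w2.png

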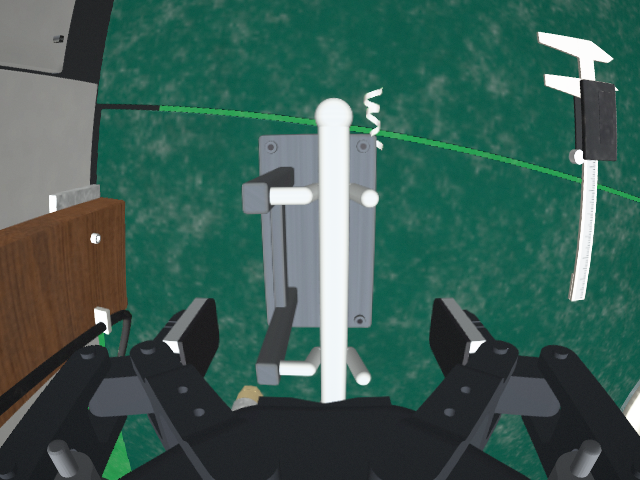

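Request:
arm_command(commands=[0, 0.006, 0, 0, 0, 0, 0.016, 0, 0, 0, 0.016, 0, 0, 0, 0.01, 0, 0, 0, 0, 0])

```text
clock: 5.4
position: [510.1, -163.5, 101.5]
ee_rot: [0.758, -0.652, 0.02, -0.02]
contact_force: [-0.1, -0.5, -0.9]
gripper_width: 85.6
```

Run:
```python
from h import *
go([500.5,-162.5,86],-81.6)
shot('wrist','w3.png')
```

```text
t 5.4 p [ 510.1 -163.5  101.5] yaw x -81.43 tilt [ 0.004 -0.057] F [-0.1 -0.5 -0.9] w 85.6 q [-0.01  0.35 -0.42 -0.01 -0.75  0.17]
tool shift [-2.5 10.2 14.9]
roll 0.17
```

View pics/w3.png

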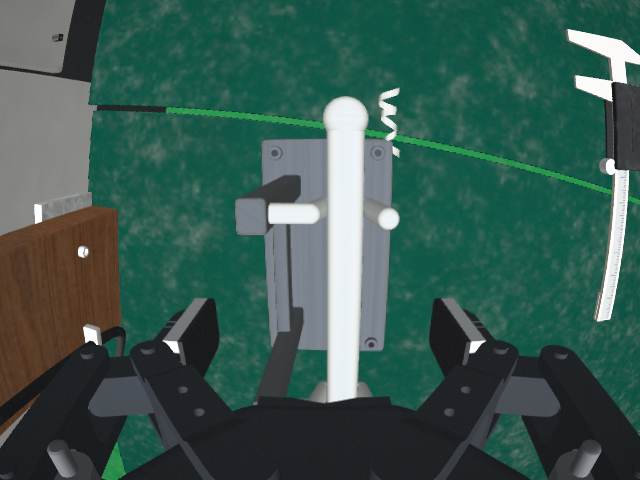

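Request:
arm_command(commands=[0, 0, -0.03, 0, 0, 0, -0.03, 0, 0, 0, -0.03, 0, 0, 0, 0, 0, 0, 0, 0, 0])

```text
clock: 5.95
position: [506.8, -164.5, 201.2]
ee_rot: [0.758, -0.652, 0.024, -0.023]
contact_force: [-0.3, 0.6, -0.7]
gripper_width: 85.3
```

Run:
```python
from h import *
go([500.5,-162.5,86],-81.6)
```

```text
t 5.95 p [ 506.8 -164.5  201.2] yaw x -81.38 tilt [ 0.007 -0.066] F [-0.3  0.6 -0.7] w 85.3 q [-0.01  0.22 -0.31 -0.   -0.98  0.16]
tool shift [ -3.8  13.5 114.6]
roll 0.22
```

Request:
arm_command(commands=[0, 0.03, 0, 0, 0, 0.03, 0, 0, 0, 0.03, 0, 0, 0, 0, 0, 0, 0, 0, 0, 0])

```text
clock: 6.45
position: [414.8, -178.3, 194.4]
ee_rot: [0.758, -0.651, 0.024, -0.023]
contact_force: [0.2, -0.1, -0.1]
gripper_width: 85.4
```

Run:
```python
from h import *
go([500.5,-162.5,86],-81.6)
```

```text
t 6.45 p [ 414.8 -178.3  194.4] yaw x -81.35 tilt [ 0.008 -0.066] F [ 0.2 -0.1 -0.1] w 85.4 q [-0.05  0.09 -0.49 -0.01 -0.93  0.2 ]
tool shift [ -3.6 -79.8 113.9]
roll 0.25
```

Request:
arm_command(commands=[0, 0, 0, 0, 0, 0, 0, 0, 0, 0, 0, 0, 0, 0, 0, 0, 0, 0, 0, 0])

```text
clock: 6.95
position: [417.5, -178.1, 193.9]
ee_rot: [0.758, -0.651, 0.024, -0.022]
contact_force: [0.7, -1.2, -0.1]
gripper_width: 85.4
```

Run:
```python
from h import *
go([500.5,-162.5,86],-81.6)
```

```text
t 6.95 p [ 417.5 -178.1  193.9] yaw x -81.28 tilt [ 0.008 -0.066] F [ 0.7 -1.2 -0.1] w 85.4 q [-0.05  0.09 -0.48 -0.01 -0.93  0.2 ]
tool shift [ -3.6 -77.2 113.2]
roll 0.32
```

Request:
arm_command(commands=[-0.002, -0.025, 0.01, 0, -0.002, -0.025, 0.01, 0, 0, -0.018, 0.01, 0, 0, -0.006, 0.01, 0, 0, 0, 0.01, 0])

```text
clock: 7.45
position: [497.1, -162.3, 148.5]
ee_rot: [0.758, -0.651, 0.026, -0.024]
contact_force: [0.5, 0.4, -0.3]
gripper_width: 85.5
```

Run:
```python
from h import *
go([500.5,-162.5,86],-81.6)
```

```text
t 7.45 p [ 497.1 -162.3  148.5] yaw x -81.27 tilt [ 0.009 -0.07 ] F [ 0.5  0.4 -0.3] w 85.5 q [-0.01  0.26 -0.4  -0.   -0.83  0.16]
tool shift [ 0.2  1.1 62.5]
roll 0.33
```

Request:
arm_command(commands=[0, 0, 0.01, 0, 0, 0, 0.01, 0, 0, 0, 0.01, 0, 0, 0, 0.01, 0, 0, 0, 0.01, 0])

```text
clock: 7.95
position: [497.7, -162.6, 94.2]
ee_rot: [0.758, -0.651, 0.025, -0.023]
contact_force: [0.5, 0.1, 0.2]
gripper_width: 85.4
```

Run:
```python
from h import *
go([500.5,-162.5,86],-81.6)
```

```text
t 7.95 p [ 497.7 -162.6   94.2] yaw x -81.35 tilt [ 0.008 -0.067] F [0.5 0.1 0.2] w 85.4 q [-0.01  0.33 -0.47 -0.   -0.7   0.16]
tool shift [ 0.2 -2.3  8.4]
roll 0.25
```

Request:
arm_command(commands=[0, -0.003, 0.004, 0, 0, 0, 0.004, 0, 0, 0, 0, 0, 0, 0, 0, 0, 0, 0, 0, 0])

```text
clock: 8.45
position: [501.1, -162.2, 84.6]
ee_rot: [0.758, -0.651, 0.024, -0.022]
contact_force: [0.0, -0.2, 0.2]
gripper_width: 85.5
```

Run:
```python
from h import *
go([501.5,-162.5,86],-81.6)
shot('wrist','w4.png'); shot('scene','s4.png')
```

```text
t 8.45 p [ 501.1 -162.2   84.6] yaw x -81.35 tilt [ 0.008 -0.066] F [ 0.  -0.2  0.2] w 85.5 q [-0.01  0.35 -0.47 -0.   -0.68  0.16]
tool shift [ 0.3 -0.4 -1.4]
roll 0.25
```

View pics/w4.png

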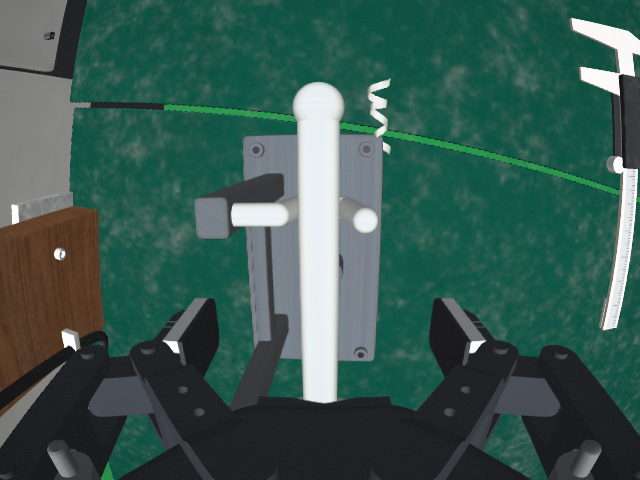

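View pics/s4.png

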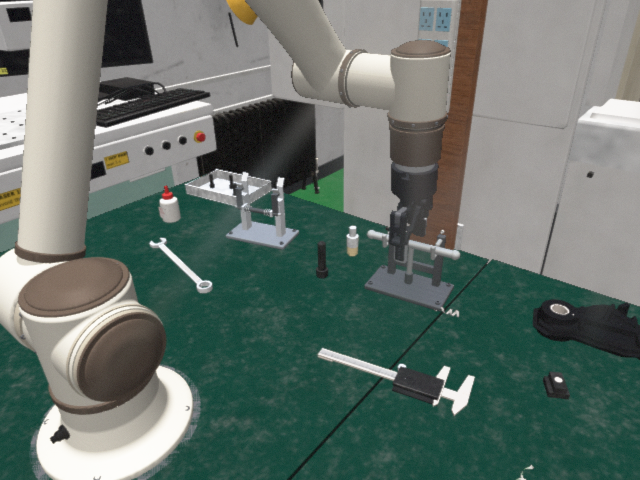

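Bar lies midway between the pads (bar at column 320, pads at 217/432), fingers straddle it. Closing.

Request:
arm_command(commands=[0, 0, 0, 0, 0, 0, 0, 0, 0, 0, 0, 0, 0, 0, 0, 0, 0, 0, 0, 0], jaw=0)

```text
clock: 9.05
position: [502.2, -162.3, 85.8]
ee_rot: [0.758, -0.651, 0.026, -0.023]
contact_force: [-2.2, 1.7, 4.7]
gripper_width: 12.5
```

Request:
arm_command(commands=[0, 0, 0, 0, 0, 0, 0, 0, 0, 0, 0, 0, 0, 0, 0, 0, 0, 0, 0, 0])

```text
clock: 9.55
position: [502.5, -162.3, 85.9]
ee_rot: [0.758, -0.651, 0.026, -0.024]
contact_force: [-0.2, -0.0, 0.4]
gripper_width: 12.0
```

Run:
```python
from h import *
go([501.5,-162.5,86],-81.6)
```

```text
t 9.55 p [ 502.5 -162.3   85.9] yaw x -81.33 tilt [ 0.009 -0.07 ] F [-0.2 -0.   0.4] w 12.0 q [-0.01  0.35 -0.47 -0.   -0.68  0.16]
tool shift [ 0.1  1.  -0.2]
roll 0.27
```

Request:
arm_command(commands=[0, -0.0006, -0.008, 0, 0, -0.0006, -0.008, 0, 0, -0.0006, -0.008, 0, 0, -0.0006, -0.008, 0, 0, -0.0006, -0.008, 0])

```text
clock: 10.05
position: [500.4, -161.7, 127.5]
ee_rot: [0.758, -0.652, 0.024, -0.022]
contact_force: [-0.2, 0.6, -1.5]
gripper_width: 12.0
```

Run:
```python
from h import *
go([501.5,-162.5,155],-81.6)
shot('wrist','w5.png'); shot('scene','s5.png')
```

```text
t 10.05 p [ 500.4 -161.7  127.5] yaw x -81.39 tilt [ 0.007 -0.064] F [-0.2  0.6 -1.5] w 12.0 q [-0.01  0.29 -0.42 -0.   -0.79  0.16]
tool shift [  1.1  -2.8 -27.4]
roll 0.21
```

View pics/w5.png

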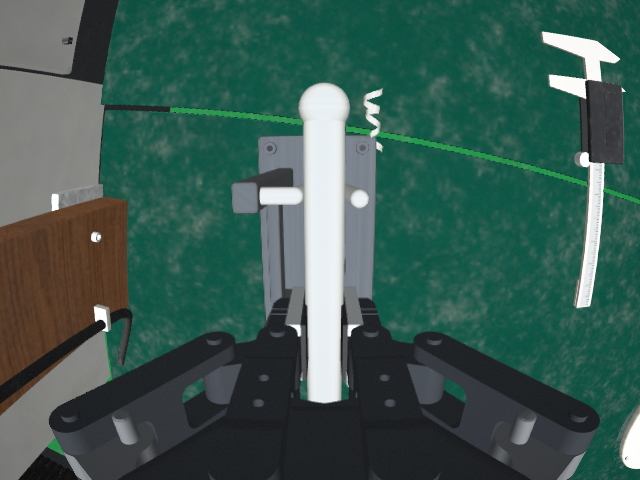

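View pics/s5.png

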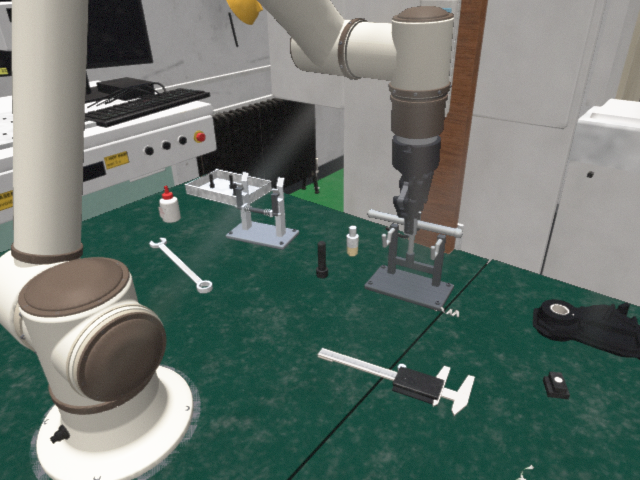

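Request:
arm_command(commands=[0, -0.0012, -0.018, 0, 0, -0.0012, -0.02, 0, 0, -0.0012, -0.02, 0, 0, -0.0012, -0.02, 0, 0, -0.0012, -0.018, 0])

```text
clock: 10.65
position: [497.5, -160.6, 223.9]
ee_rot: [0.758, -0.652, 0.02, -0.02]
contact_force: [0.6, -0.1, -1.4]
gripper_width: 11.8
```

Request:
arm_command(commands=[0, 0, -0.008, 0, 0, 0, -0.004, 0, 0, 0, 0, 0, -0.01, 0, 0, 0, -0.02, 0, 0, 0])

```text
clock: 11.15
position: [491.7, -130.9, 235.5]
ee_rot: [0.756, -0.654, 0.02, -0.02]
contact_force: [0.5, -0.5, -1.0]
gripper_width: 11.9
```

Run:
```python
from h import *
go([500,214,240],-75.2)
```

```text
t 11.15 p [ 491.7 -130.9  235.5] yaw x -81.67 tilt [ 0.003 -0.057] F [ 0.5 -0.5 -1. ] w 11.9 q [ 0.06  0.16 -0.3  -0.   -1.06  0.09]
tool shift [-340.1  -58.4   -2.4]
roll -6.47
```

Request:
arm_command(commands=[-0.03, -0.005, 0, 0, -0.03, -0.005, 0, 0, -0.03, -0.005, 0, 0, -0.03, -0.005, 0, 0, -0.03, -0.005, 0, 0])

```text
clock: 11.65
position: [490.2, 27.1, 230.6]
ee_rot: [0.755, -0.655, 0.016, -0.016]
contact_force: [1.1, -0.1, -2.1]
gripper_width: 12.2
```

Request:
arm_command(commands=[-0.03, -0.005, 0, -1.3, -0.03, -0.005, 0, -1.3, -0.025, -0.005, 0, -1.3, -0.01, 0, 0, -1.3, 0, 0, 0, -1.3])

```text
clock: 12.15
position: [484.3, 131.5, 225.6]
ee_rot: [0.794, -0.607, 0.014, -0.011]
contact_force: [-0.4, -0.4, -1.6]
gripper_width: 12.2
```

Run:
```python
from h import *
go([500,214,240],-75.2)
shot('wrist','w6.png')
for t in ['clip_seat','clip_stand','t_key']: print(t,place('wrist',t))
```

```text
t 12.15 p [484.3 131.5 225.6] yaw x -74.79 tilt [ 0.009 -0.036] F [-0.4 -0.4 -1.6] w 12.2 q [ 0.6   0.16 -0.33  0.02 -1.05 -0.35]
tool shift [-75.4 -37.3 -13.7]
roll 0.41
clip_seat []
clip_stand [(0.87, array([499.4, 209.4,   2.3])), (0.31, array([479.5, 125.7, 244. ]))]
t_key [(0.79, array([483.5, 133.1, 246.2]))]
```

View pics/w6.png

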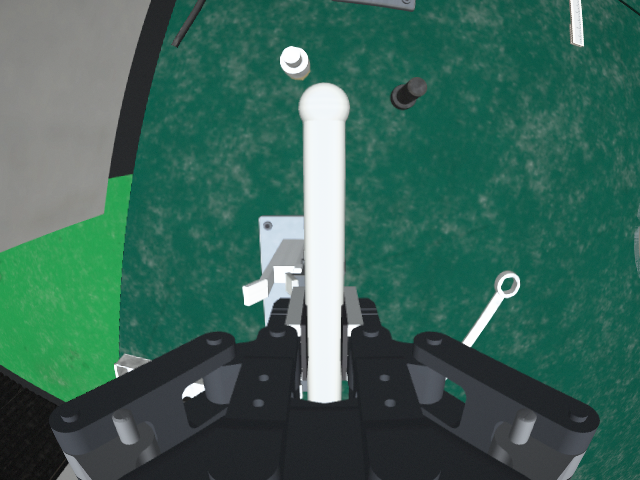

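Run:
```python
from h import *
w=pix2w('wrist',[[259.5,216.5],[303,217]],10)
print(w.round(1)); d=w[1]-w[0]; print('yaw from edge',np.degrees(np.arctan2(-d[1],-d[0])))
for y in (14,15,16):
    a=np.radians(y);ex=np.array([np.cos(a),np.sin(a)]);ey=np.array([-ex[1],ex[0]]);print(y,w[0][:2]-38*ex+75*ey)
go([500,213,235],-75.2)
im=shot('top','top6.png')
v=cv2.resize(im[160:260,150:300],None,fx=5,fy=5,interpolation=cv2.INTER_CUBIC);cv2.imwrite('pics/top6z.png',v[:,:,::-1].copy())
```

```text
[[554.9 150.   10. ]
 [512.5 139.1  10. ]]
yaw from edge 14.380712665131014
14 [499.89872502 213.57324047]
15 [498.79749501 212.60340629]
16 [497.71335866 211.61450071]
t 12.35 p [485.  129.6 226.4] yaw x -75.07 tilt [ 0.009 -0.037] F [ 0.5  0.9 -0.2] w 12.0 q [ 0.6   0.16 -0.33  0.02 -1.05 -0.35]
tool shift [-76.7 -36.3  -8. ]
roll 0.13
```

View pics/top6z.png

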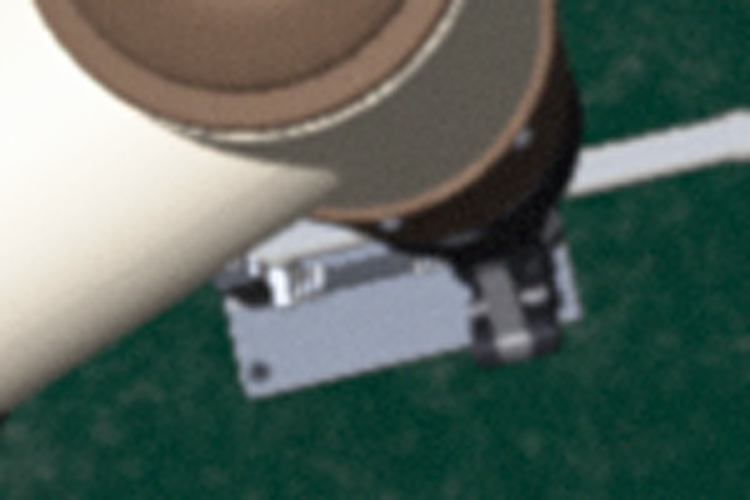

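Request:
arm_command(commands=[-0.018, -0.009, -0.002, 0, -0.018, -0.009, -0.002, 0, -0.018, -0.009, -0.002, 0, -0.012, -0.006, 0, 0, -0.006, -0.002, 0, 0])

```text
clock: 12.9
position: [502.5, 212.1, 234.3]
ee_rot: [0.791, -0.611, 0.015, -0.013]
contact_force: [0.4, -0.4, -2.1]
gripper_width: 11.6
```

Request:
arm_command(commands=[0, 0, 0, 0, 0, 0, 0, 0, 0, 0, 0, 0, 0, 0, 0, 0, 0, 0, 0, 0])

```text
clock: 13.4
position: [501.7, 212.4, 233.5]
ee_rot: [0.792, -0.611, 0.015, -0.012]
contact_force: [0.2, 0.0, -1.8]
gripper_width: 12.3
```

Run:
```python
from h import *
go([501,213.4,225],-75.4)
shot('wrist','w7.png')
for t in ['clip_seat','clip_stand','t_key']: print(t,place('wrist',t))
```

```text
t 13.4 p [501.7 212.4 233.5] yaw x -75.31 tilt [ 0.009 -0.037] F [ 0.2  0.  -1.8] w 12.3 q [ 0.71  0.23 -0.22  0.03 -1.09 -0.47]
tool shift [-1.2  0.7  8.4]
roll 0.09
clip_seat [(0.58, array([500.8, 208. , 106.9]))]
clip_stand [(0.72, array([494.2, 210.1,   0.9]))]
t_key [(0.95, array([496.5, 208.6, 253.4]))]
```

View pics/w7.png

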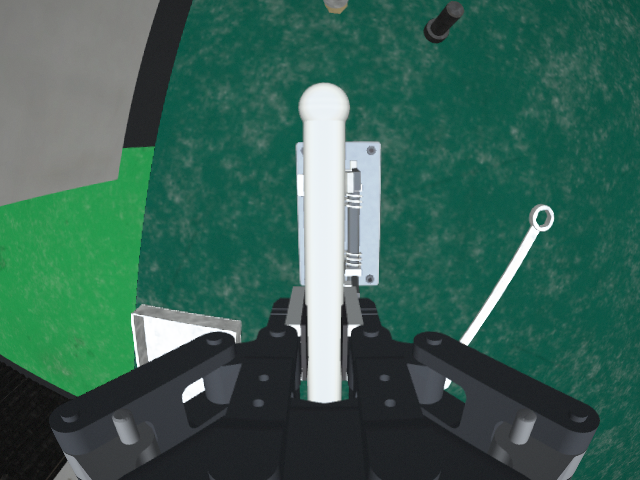

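Run:
```python
from h import *
im=cv2.imread('pics/w7.png');cv2.imwrite('pics/w7z.png',cv2.resize(im[130:300,270:400],None,fx=4.5,fy=3.5,interpolation=cv2.INTER_CUBIC)[:600])
w=pix2w('wrist',[[297.5,142],[380.5,143],[380.5,285],[299.5,284]],10)[:,:2]
loc=np.array([[38,-75],[-46,-75],[-46,75],[38,75]],float)
lc=loc.mean(0);wc=w.mean(0);H=((loc-lc).T@(w-wc));a=np.arctan2(H[0,1]-H[1,0],H[0,0]+H[1,1]);Rm=np.array([[np.cos(a),-np.sin(a)],[np.sin(a),np.cos(a)]])
print(np.degrees(a),wc-Rm@lc,w.round(1),(w-((Rm@loc.T).T+wc-Rm@lc)).round(1))
b=pix2w('wrist',[[324,105],[324,395]],252)
print(b)
```

```text
15.35010050773944 [498.12070241 213.84208288] [[553.4 152.1]
 [474.7 131.9]
 [433.  272.8]
 [516.  294.4]] [[-1.3  0.5]
 [ 1.1  2.5]
 [-1.  -1.2]
 [ 1.1 -1.8]]
[[521.65515618 134.72002183 252.        ]
 [493.14531778 243.20341259 252.        ]]
```

View pics/w7z.png

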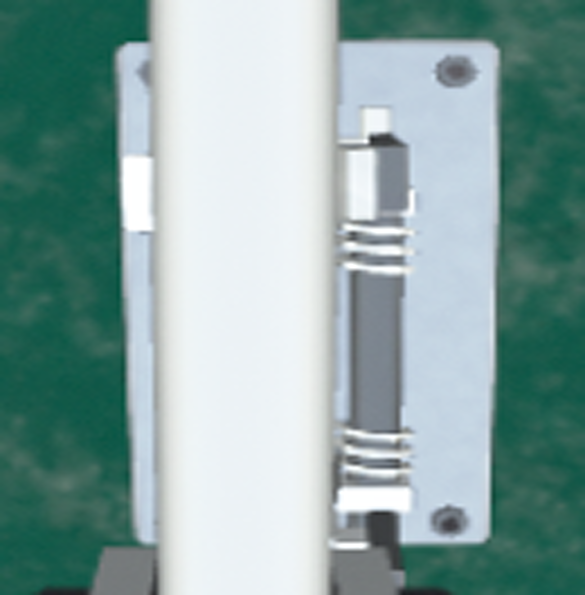

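```bash
cat > fit.py <<'E'
from h import *
def fit(px):
    w=pix2w('wrist',px,10)[:,:2]
    loc=np.array([[38,-75],[-46,-75],[-46,75],[38,75]],float)
    lc=loc.mean(0);wc=w.mean(0);H=((loc-lc).T@(w-wc));a=np.arctan2(H[0,1]-H[1,0],H[0,0]+H[1,1]);Rm=np.array([[np.cos(a),-np.sin(a)],[np.sin(a),np.cos(a)]])
    o=wc-Rm@lc
    print('yaw',np.degrees(a),'o',o,'res',(w-((Rm@loc.T).T+o)).round(1).tolist()); return a,o
E
python3 - <<'E'
from fit import *
a,o=fit([[296.2,142],[380.7,142],[378.4,284.9],[300,284.9]])
E
```

```text
yaw 15.426641113797523 o [498.81110383 214.00203506] res [[-0.8, 0.6], [0.4, 1.4], [0.6, -0.8], [-0.3, -1.1]]
```

Request:
arm_command(commands=[-0.001, 0.0015, 0.01, -0.5, 0, 0.0004, 0.01, 0, 0, 0.0004, 0.01, 0, 0, 0.0004, 0.01, 0, 0, 0.0004, 0.01, 0])

```text
clock: 14.1
position: [500.5, 212.8, 180.0]
ee_rot: [0.794, -0.607, 0.015, -0.013]
contact_force: [-0.5, 0.1, -1.8]
gripper_width: 12.1
```

Run:
```python
from h import *
go([500.7,213.4,120],-75)
shot('wrist','w8.png')
im=cv2.imread('pics/w8.png');cv2.imwrite('pics/w8z.png',cv2.resize(im[90:310,240:440],None,fx=4,fy=2.7,interpolation=cv2.INTER_CUBIC))
```

```text
t 14.1 p [500.5 212.8 180. ] yaw x -74.77 tilt [ 0.009 -0.038] F [-0.5  0.1 -1.8] w 12.1 q [ 0.71  0.27 -0.31  0.03 -0.96 -0.46]
tool shift [-1.   1.9 59.9]
roll 0.23
```

View pics/w8z.png

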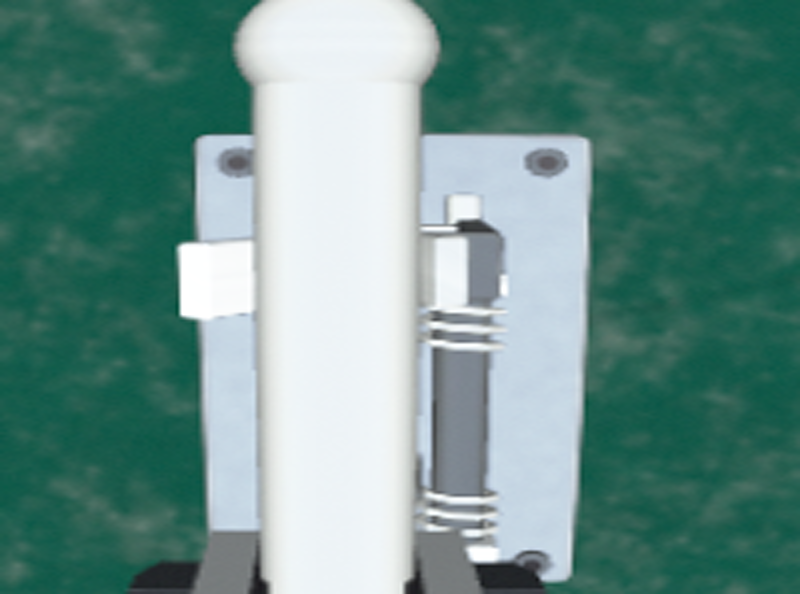

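Run:
```python
from fit import *
a,o=fit([[289.25,140.4],[387.75,140.4],[383.5,304.8],[293,304.8]])
s=arm.read_state()
b=pix2w('wrist',[[324.5,104.8],[324.2,300]],s['position'][2]+19)
print(b)
for q in b:
    d=q[:2]-o; print('local',np.cos(a)*d[0]+np.sin(a)*d[1],-np.sin(a)*d[0]+np.cos(a)*d[1])
```

```text
yaw 15.643500730676623 o [496.55839805 212.17454523] res [[-1.5, 1.3], [0.6, 1.9], [1.0, -1.6], [-0.0, -1.6]]
[[519.65497353 134.39631144 196.841039  ]
 [501.82901212 200.2828478  196.841039  ]]
local 1.2680558480659023 -81.12519636040535
local 1.86877242176632 -12.872432951720036
```

Request:
arm_command(commands=[0, 0.0003, 0.01, 0, 0, 0.0004, 0.01, 0, 0, 0.0004, 0.01, 0, 0, 0.0004, 0.01, 0, 0, 0.0004, 0.008, 0])

```text
clock: 14.65
position: [499.7, 211.9, 125.9]
ee_rot: [0.794, -0.607, 0.014, -0.011]
contact_force: [-0.1, 0.8, -2.3]
gripper_width: 11.9
```

Run:
```python
from h import *
go([500.3,213.2,105],-75)
shot('wrist','w9.png')
im=cv2.imread('pics/w9.png');cv2.imwrite('pics/w9z.png',cv2.resize(im[90:310,240:440],None,fx=4,fy=2.7,interpolation=cv2.INTER_CUBIC))
im=shot('scene','s9.png');cv2.imwrite('pics/s9z.png',cv2.resize(im[100:260,180:340],None,fx=3.7,fy=3.7,interpolation=cv2.INTER_CUBIC)[:,:,::-1])
```

```text
t 14.65 p [499.7 211.9 125.9] yaw x -74.79 tilt [ 0.01  -0.035] F [-0.1  0.8 -2.3] w 11.9 q [ 0.71  0.33 -0.38  0.03 -0.83 -0.47]
tool shift [-1.3 -0.2 21. ]
roll 0.21
```

View pics/w9z.png

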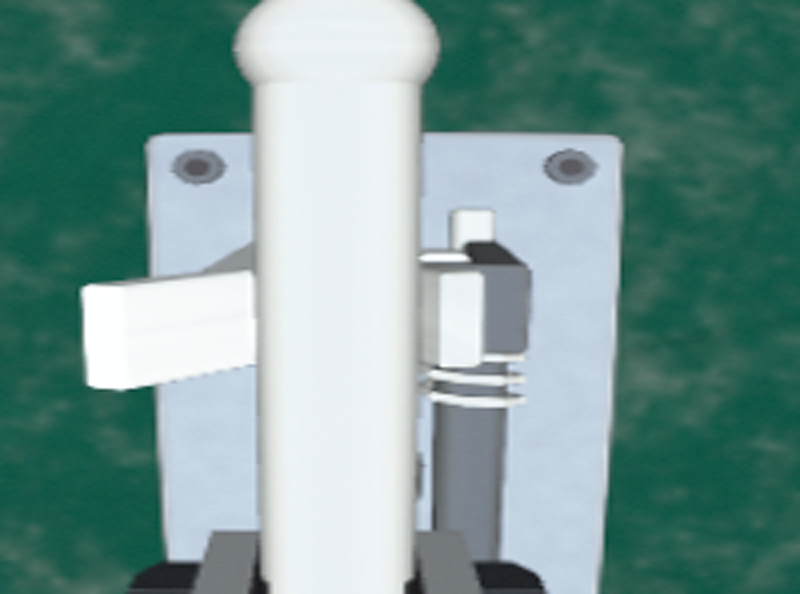

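View pics/s9z.png

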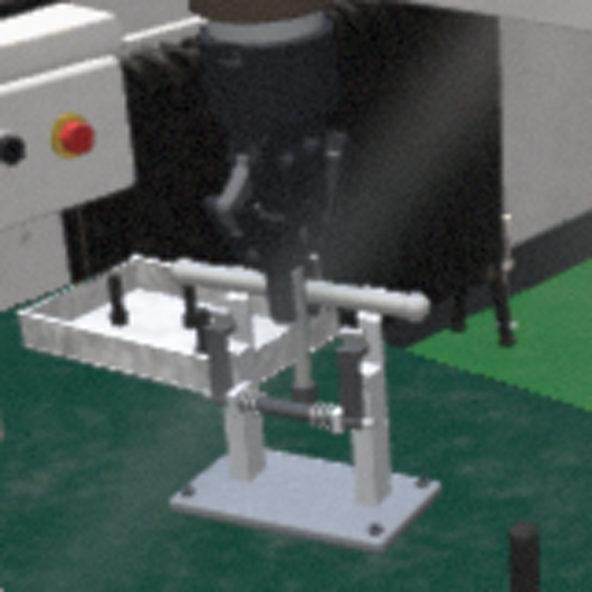

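Request:
arm_command(commands=[0, 0.0002, 0.005, 0, 0, 0.0002, 0.005, 0, 0, 0.0002, 0.005, 0, 0, 0, 0.004, 0, 0, 0, 0, 0])

```text
clock: 15.25
position: [500.1, 211.9, 105.9]
ee_rot: [0.794, -0.607, 0.015, -0.011]
contact_force: [0.2, 0.2, -2.5]
gripper_width: 12.5
```

Run:
```python
from h import *
go([500.3,213.2,86],-75)
shot('wrist','w10.png')
im=cv2.imread('pics/w10.png');cv2.imwrite('pics/w10z.png',cv2.resize(im[90:310,240:440],None,fx=4,fy=2.7,interpolation=cv2.INTER_CUBIC))
```

```text
t 15.25 p [500.1 211.9 105.9] yaw x -74.78 tilt [ 0.01  -0.035] F [ 0.2  0.2 -2.5] w 12.5 q [ 0.71  0.36 -0.4   0.03 -0.79 -0.47]
tool shift [-1.4  0.2 19.9]
roll 0.22
```

View pics/w10z.png

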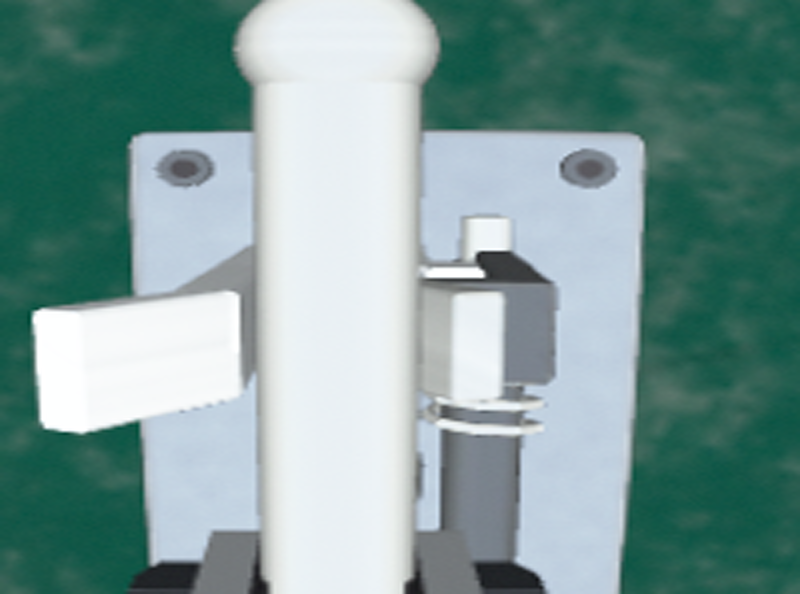

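Request:
arm_command(commands=[0, 0, 0.003, 0, 0, 0, 0.003, 0, 0, 0, 0.003, 0, 0, 0, 0.003, 0, 0, 0, 0.003, 0])

```text
clock: 15.8
position: [501.3, 212.2, 100.5]
ee_rot: [0.796, -0.605, 0.017, -0.012]
contact_force: [-8.7, -1.0, 17.6]
gripper_width: 12.3
```

Run:
```python
from h import *
go([500.3,213.2,86],-75)
```

```text
t 15.8 p [501.3 212.2 100.5] yaw x -74.52 tilt [ 0.012 -0.039] F [-8.7 -1.  17.6] w 12.3 q [ 0.71  0.37 -0.41  0.04 -0.77 -0.47]
tool shift [-1.4  1.3 14.5]
roll 0.48
```

Request:
arm_command(commands=[0, 0.001, 0.004, 0, 0, 0.0005, 0.004, 0, 0, 0, 0.004, 0, 0, 0, 0.004, 0, 0, 0, 0.004, 0])

```text
clock: 16.3
position: [501.5, 212.2, 97.2]
ee_rot: [0.797, -0.604, 0.02, -0.015]
contact_force: [-7.0, -1.4, 11.2]
gripper_width: 12.2
```

Run:
```python
from h import *
go([500.3,213.2,86],-75)
```

```text
t 16.3 p [501.5 212.2  97.2] yaw x -74.29 tilt [ 0.013 -0.048] F [-7.  -1.4 11.2] w 12.2 q [ 0.72  0.37 -0.42  0.05 -0.75 -0.48]
tool shift [-1.4  1.4 11.1]
roll 0.71
```

Request:
arm_command(commands=[0, 0.001, 0.006, 0, 0, 0.001, 0.006, 0, 0, 0.0005, 0.006, 0, 0, 0, 0.006, 0, 0, 0, 0.006, 0])

```text
clock: 16.8
position: [501.6, 212.3, 85.5]
ee_rot: [0.799, -0.601, 0.023, -0.018]
contact_force: [-20.4, -3.2, 42.6]
gripper_width: 11.9
```

Run:
```python
from h import *
go([500.3,213.2,86],-75)
shot('wrist','w11.png')
im=cv2.imread('pics/w11.png');cv2.imwrite('pics/w11z.png',cv2.resize(im[90:310,240:440],None,fx=4,fy=2.7,interpolation=cv2.INTER_CUBIC))
im=shot('scene','s11.png');cv2.imwrite('pics/s11z.png',cv2.resize(im[100:260,180:340],None,fx=3.7,fy=3.7,interpolation=cv2.INTER_CUBIC)[:,:,::-1])
```

```text
t 16.8 p [501.6 212.3  85.5] yaw x -73.98 tilt [ 0.016 -0.056] F [-20.4  -3.2  42.6] w 11.9 q [ 0.72  0.38 -0.44  0.06 -0.71 -0.48]
tool shift [-1.2  1.  -0.6]
roll 1.02
```

View pics/w11z.png

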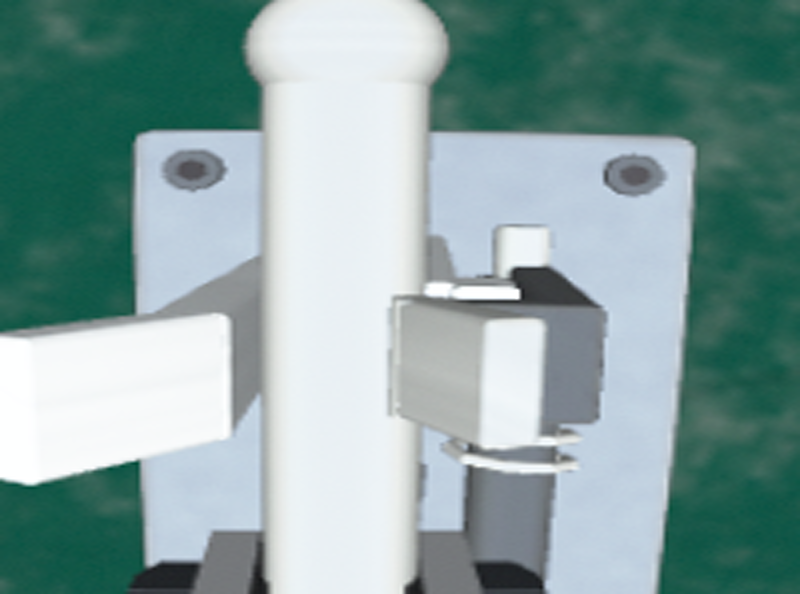

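View pics/s11z.png

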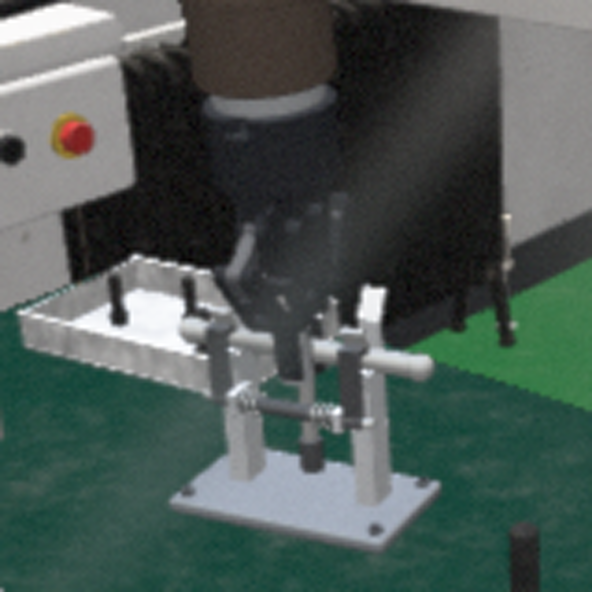

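Request:
arm_command(commands=[0, 0.0005, -0.001, 0, 0, 0, 0, 0, 0, 0, 0, 0, 0, 0, 0, 0, 0, 0, 0, 0])

```text
clock: 17.4
position: [500.8, 212.3, 86.2]
ee_rot: [0.798, -0.601, 0.023, -0.018]
contact_force: [0.1, 0.0, -1.2]
gripper_width: 12.3
```

Request:
arm_command(commands=[0, 0, 0, 0, 0, 0, 0, 0, 0, 0, 0, 0, 0, 0, 0, 0, 0, 0, 0, 0], jaw=1)

```text
clock: 17.9
position: [501.2, 212.5, 85.1]
ee_rot: [0.798, -0.601, 0.023, -0.018]
contact_force: [0.3, 0.9, -0.2]
gripper_width: 82.7
```

Request:
arm_command(commands=[0, 0, 0, 0, 0, 0, 0, 0, 0, 0, 0, 0, 0, 0, 0, 0, 0, 0, 0, 0])

```text
clock: 18.4
position: [501.3, 212.6, 85.4]
ee_rot: [0.798, -0.601, 0.023, -0.018]
contact_force: [0.2, 0.5, 0.2]
gripper_width: 85.4
```

Run:
```python
from h import *
go([500.3,213.2,86],-75)
shot('wrist','w12.png')
```

```text
t 18.4 p [501.3 212.6  85.4] yaw x -73.99 tilt [ 0.015 -0.057] F [0.2 0.5 0.2] w 85.4 q [ 0.72  0.38 -0.44  0.06 -0.7  -0.48]
tool shift [-0.9  0.7 -0.7]
roll 1.01
```

View pics/w12.png

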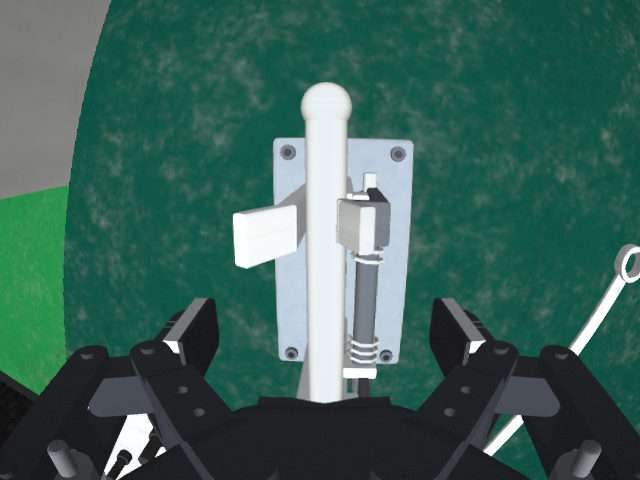

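Released and the bar lies in the clip with the jaw's nose (≈355,215) over it. Retreat straight up.

Request:
arm_command(commands=[0, -0.0005, -0.01, 0, 0, -0.0008, -0.015, 0, 0, -0.0012, -0.02, 0, 0, -0.0015, -0.025, 0, 0, -0.0015, -0.025, 0])

```text
clock: 18.95
position: [499.1, 212.5, 182.4]
ee_rot: [0.798, -0.601, 0.022, -0.014]
contact_force: [0.1, -0.1, -0.3]
gripper_width: 85.7
```

Request:
arm_command(commands=[0, 0, -0.02, 0, 0.02, 0, -0.02, 0, 0.03, 0, -0.01, 0, 0.02, 0, 0, 0, 0, 0, 0, 0])

```text
clock: 19.45
position: [518.2, 145.3, 245.5]
ee_rot: [0.799, -0.6, 0.025, -0.021]
contact_force: [0.3, -0.1, 0.0]
gripper_width: 85.5
```

Request:
arm_command(commands=[0.03, 0, 0, 0, 0.04, 0, 0, 0, 0.03, 0, 0, 0, 0.01, 0, 0, 0, 0, 0, 0, 0])

```text
clock: 19.95
position: [549.7, 38.5, 249.8]
ee_rot: [0.8, -0.599, 0.026, -0.023]
contact_force: [0.2, 0.2, 0.3]
gripper_width: 85.4
```

Run:
```python
from h import *
tool()
im=shot('scene','s13.png');cv2.imwrite('pics/s13z.png',cv2.resize(im[140:300,180:380],None,fx=3.7,fy=3.7,interpolation=cv2.INTER_CUBIC)[:,:,::-1])
for t in ['t_key','clip_seat']: print(t,place('scene',t))
im=shot('top','top13.png');cv2.imwrite('pics/t13z.png',cv2.resize(im[160:260,150:300],None,fx=5,fy=5,interpolation=cv2.INTER_CUBIC)[:,:,::-1])
for t in ['t_key','clip_seat']: print(t,place('top',t))
```

```text
t 19.95 p [549.7  38.5 249.8] yaw x -73.66 tilt [ 0.014 -0.067] F [0.2 0.2 0.3] w 85.4 q [ 0.38  0.21 -0.2   0.02 -1.09 -0.1 ]
t_key [(0.94, array([502.9, 209.5, 101.9]))]
clip_seat [(0.71, array([499.5, 211.8, 104.8]))]
t_key [(0.85, array([498.9, 211.2,  98.2])), (0.65, array([ 501.8, -158.5,  101.2]))]
clip_seat [(0.93, array([501. , 214.2, 105.7]))]
```

View pics/s13z.png

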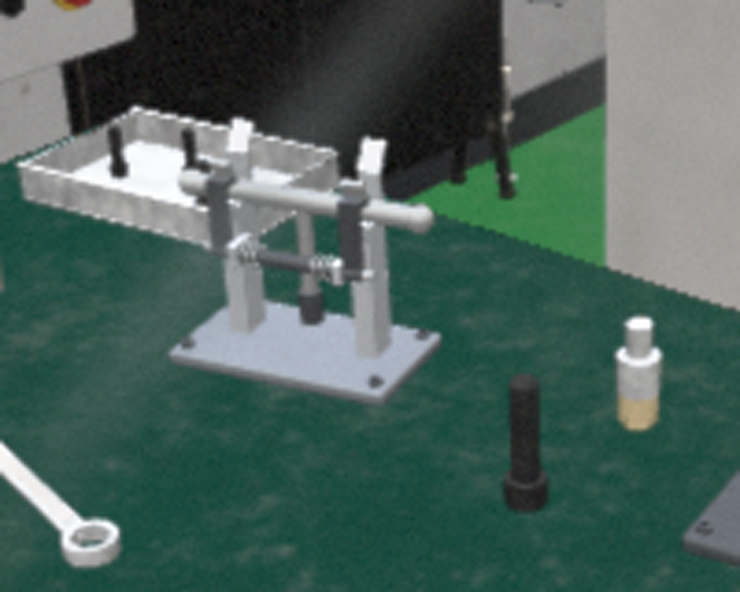

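View pics/t13z.png

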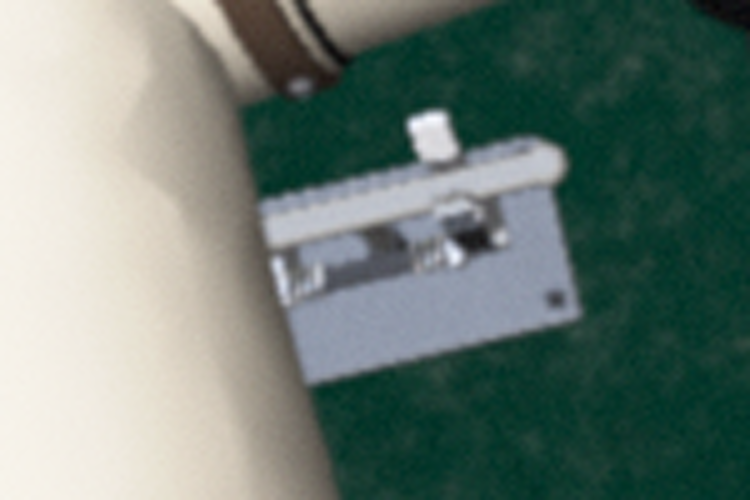

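Run:
```python
from h import *
i=arm.camera_info('scene');T=np.linalg.inv(i['world_from_camera']);K=np.array(i['camera_matrix'])
for z in (105,121):
  for s in (78,-78):
    a=np.radians(15);p=np.array([499.5-np.sin(a)*s,211+np.cos(a)*s,z]);c=T[:3,:3]@p+T[:3,3];u=K@c;print(z,s,(u[:2]/u[2]).round(1))
print('obs far (231.9,189.2) near (294.6,198.9)')
tool()
```

```text
105 78 [231.4 188.3]
105 -78 [292.3 198.7]
121 78 [230.6 181.8]
121 -78 [292.  191.9]
obs far (231.9,189.2) near (294.6,198.9)
t 20.25 p [549.4  40.1 249.6] yaw x -73.47 tilt [ 0.014 -0.067] F [-0.4  0.2 -0.3] w 85.8 q [ 0.38  0.21 -0.2   0.02 -1.09 -0.1 ]
```

Both ends of the bar match the fully home height (105 mm) to within a pixel in the vertical direction. Handing in.

Run:
```python
from bench import arm
print(arm.job_done())
```

```text
the job is handed in; nothing more can be done
None
```

The T-handle key is off the hooks and stowed in the spring clip. I handed the job in at about 20 s, but `job_done` gives no verdict.

- **Moves:** I gripped the crossbar at its middle and lifted it to about 245 mm or more above the bench. I carried it over to the clip and pushed it down past the jaw until it bottomed. Then I released it and backed off clear of both stands.
- **Forces:** Vertical force was about 11 to 18 N going past the jaw. It peaked at a reading of about 43 N, with about 20 N sideways, when the bar bottomed. That was through the gripped key and well under the 120 N wrist limit, but I cannot rule out a brief higher value between readings.
- **Seating:** In the scene picture both end balls sit within about 1 pixel vertically, and up to 2 sideways, of where a bar at 105 mm would show. A bar still resting on the jaw's noses would show about 7 pixels higher. The jaw's noses lie over the bar and the shank hangs down. I could not read the jaw angle directly.
- **Bystanders and contact:** The coupler, bolt and spanner look unmoved, judged by eye. I did not check the caliper's final position, but the arm never went near it. The gripper is open and reads no contact force.
- **Disagreements:** The detection network put the key's origin at 98 to 102 mm high, a few millimetres below the seat, which is roughly within its stated error. It also gave a false key detection at the old hooks. The gripper reads about 12 mm on the 14 mm bar, probably a measurement offset. The tool drifted to about 0.06 rad tilt about the bar axis, and I allowed for that in the moves.

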